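# Gauge the locating bores of two heater blocks and fit the sound one

### The job

Two new tube blocks for the dry-block heater stand on the bench, but only one of them has its steel locating bush reamed right through, and they look alike. Take the go plug gauge from its stand and try it in the bush of the blocks, where they stand, until you have found the one it goes into right down to its shoulder; put the gauge back in its stand, fully down. Then lower the block that passed over the heater's two locating pins until it sits flush on the seat, and lay the block that failed flat in the steel returns tray, without disturbing the other things on the bench.

Things in the scene. Friction and masses are not known exactly. Their poses are not given: they have to be found in the camera images.
- gauge: Go plug gauge, 112 mm long, 0.16 kg, upright in its stand, nose down. Origin at the nose's centre (bottom), z up its axis. Plug 20 mm diameter from 0 to 38 mm (first 3 mm tapered from 17 mm), collar 30 mm diameter to 43 mm, dark hexagon handle 20 mm across flats to 109 mm, button to 112 mm. The handle's flats look along the gauge's x axis and every 60 degrees from it: grip across two flats.
- gauge_shoulder (a point): On the gauge's axis at its shoulder, the underside of the collar, 38 mm above the nose; axes as the gauge.
- gauge_stand: Fixed grey gauge stand, 56 x 56 mm and 44 mm high on a 70 x 70 x 5 mm foot, with an upright hole 24 mm in diameter, 42 mm deep, in the middle of its top. Origin at the centre of its underside. The gauge hangs in it by its shoulder, nose 6 mm above the bench.
- stand_top (a point): Centre of the hole's mouth in the stand's top, 44 mm above the bench: the gauge's shoulder rests here.
- block_1: Aluminium tube block, 50 (x) x 110 (y) x 40 mm (z), 0.4 to 0.65 kg with its bush, loose on the bench; pick it up across its 50 mm width at the middle. Origin at the centre of its underside, y along its length. At y = +35 mm the round bore with the locating bush, upright right through; at y = -35 mm a through slot, 22 mm along y by 14 mm along x; between them four tube wells 16.5 mm wide.
- block_1_bore (a point): Centre of the mouth (23 mm) of block_1's bore, in its top face; axes as the block. Inside is a captive steel bush, bore 22 mm, that floats 0.5 to 1 mm. In one block, drawn anew at each start, it is reamed only half way from the top, 15 mm below: the gauge stops with its shoulder about 18 mm above the block, and the heater's pin cannot enter. In the other the shoulder meets the top.
- block_2: The second tube block, outwardly the same as block_1: same size, origin, axes and features.
- block_2_bore (a point): Centre of the mouth of block_2's bore, in its top face; as for block_1.
- heater: Fixed white dry-block heater, 92 (x) x 150 mm (y). Origin at the centre of its underside. On top an aluminium seat 64 x 124 mm. Pins on the seat: at y = +35 mm round, 19 mm diameter, 22 mm high, top 6 mm tapered to 12 mm; at y = -35 mm small, 10 mm diameter, 16 mm high, top 5 mm tapered. The block's bore goes over the round pin, its slot over the small pin, axes alike.
- heater_seat (a point): Centre of the seat's top face, 50 mm above the bench, midway between the pins; the centre of the block's underside comes here. Axes as the heater.
- tray: Fixed shallow stainless returns tray, 112 (x) x 150 mm (y), 15 mm high, walls 3 mm, inner floor 3 mm above the bench. Origin at the centre of its underside. The block lies in it on its underside, its length along the tray's y. Between the tray and the blocks stands a fixed centrifuge, 141 mm high: carry things above or in front of it.
- timer: Bystander: white bench timer, 64 x 64 x 18 mm, origin at the centre of its underside.
- bottle_clear: Bystander: clear screw-cap bottle with a blue cap, 70 mm diameter, 138 mm high, origin at the centre of its underside.
- petri_dish: Bystander: covered culture dish, 91 mm diameter, 14 mm high, origin at the centre of its underside.

How it is judged:
By the outcome, as a careful person would: the job done as asked, in the order asked, and still so for the second after the job is handed in, with the robot touching nothing.
It also fails if it takes over 72 s, if anything falls off the work surface, if the arm or the gripper's body presses on something with over 40 N, if the wrist force passes 120 N, or if a joint passes its speed limit or range.

### The arm

A 6-joint arm with a two-finger parallel gripper is mounted at the origin on a cart in front of the work surface, level with it; the furniture and walls round the work are solid. World frame = base frame: x ahead of the robot, y to its left, z up, the work surface at z = 0. Lengths are in m, angles in degrees, forces in N, time in s.
With the tool pointing down it reaches from about 0.3 to 0.75 m from the base axis. Payload 8.5 kg.
Tool frame: the origin (TCP) lies midway between the tips of the shut fingers; the grasp point (between the pads) lies 19 mm behind it; z points along the fingers, y is the line along which they close (so a half turn about z gives the same grasp; the last joint's range is limited). The gripper opens to 88 mm and grips with 3 to 60 N. Pads are 18 mm wide; open, the fingers measure 123 mm over their backs; the gripper's body (75 mm by 187 mm) begins 45 mm behind the grasp point.
Start: joints at [-76.564, 21.807, 74.336, -0, 83.858, -12.336], TCP at [0.239, -0.495, 0.239] pointing down, gripper open.
Joint ranges: [-178.18, 178.18], [-50.72, 133.34], [12.68, 142.11], [-81.47, 261.47], [9.98, 163.14], [-165.26, 165.26]. Speed limits (degrees/s): [136.94, 136.94, 180, 180, 180, 180].

### API

Orientations are given as [roll, pitch, yaw] about the fixed x, y, z axes, in that order (R = Rz(yaw) Ry(pitch) Rx(roll)).
In Python, from workcell import * gives the robot as it stands.
- The arm moves only by the shell command python3 -m pendant 'ROWS' [OPENING] [FORCE]. ROWS is text: rows parted by semicolons, each of 6 numbers parted by spaces: the shift along the world's x, y, z as a fraction of full scale, then the turn, a rotation vector about the world's x, y, z as a fraction of full scale. A call has exactly 5 rows; each row is the pose to reach, as a shift and turn from the pose commanded when the call began, turning the shorter way round; what a row does not reach only later rows make up. Full scale, the value 1, is 0.12 m for a shift and 360 degrees for a turn. A row lasts 1/10 s, in which the tool goes at most 50 mm and 8.59 degrees, less where a joint would pass 70% of its speed; a pose out of reach is approached as far as the arm can. A call with a number of a shift or a turn outside -1 to 1 is refused whole. A call with a gripper value outside its range is refused whole. OPENING is the opening, from 0 (shut) to 1 (fully open), set as the call begins (- or left out, the last holds). The fingers move at their own pace and stop on an object; FORCE is the grip in N (left out, the last holds). Time passes only in rows, so rows that repeat a pose let the fingers close, or fill a call up. It gives the time, the measured TCP pose, the force, the opening and the grip force at its end, in the units of the state.
- observe(): the state, without advancing time (a new reading comes with each control period).
- snapshot(name): name is "scene" or "top"; returns a dict with "image" (384x512x3 uint8, red, green, blue), "z_map" (384x512 float32, m along the optical axis (not along the pixel's ray), 0 where there is no reading), "camera_matrix" (3x3 intrinsics, pixels), "camera_from_world" (4x4, takes a point from world to camera coordinates). Camera axes: x right, y down, z forward; pixel columns grow to the right and rows downward; lengths in m; the calibration is good to about 2 mm. A picture is of the moment at which its call begins.
- hand_in(): hands the job in; it is judged then, once.
The state is a dict: "t": time; "joints": joint angles; "qd": joint speeds; "joint_efforts": joint torques, N m; "eef_pos": TCP position; "orientation": TCP orientation; "force": force on the tool from outside, world axes, zero at the start; "moment": the same for the moment, N m; "opening": finger opening in m; "grasp_force": force on a finger pad.
Only numpy, scipy, OpenCV 4.12 (cv2) and the standard library are available. Lean on these libraries where they do the work, as an engineer would, in place of code of your own. Each camera call takes 0.05 s, during which the arm holds its last target. There are 200 camera calls.

## Working session

There is one attempt and no reset: what is moved stays moved. The work goes in short steps, Python scripts to look and compute and a shell command to move; the robot and the scene stay as the last step left them, time stands still between calls to the robot, and variables do not carry over. Pictures are saved under pics/ and viewed, at most 10 in all, crops included, and the job is handed in when it is done.

```bash
mkdir -p pics; ls
cat > h.py <<'E'
import numpy as np, cv2
from workcell import *
def snap(n):
    return snapshot(n)
def save(s,name,crop=None,k=1):
    im=cv2.cvtColor(s["image"],cv2.COLOR_RGB2BGR)
    if crop: 
        a,b,c,d=crop; im=im[b:d,a:c]
    if k!=1: im=cv2.resize(im,None,fx=k,fy=k,interpolation=cv2.INTER_CUBIC)
    cv2.imwrite("pics/"+name,im)
def cloud(s):
    K=s["camera_matrix"];T=np.linalg.inv(s["camera_from_world"]);z=s["z_map"]
    v,u=np.mgrid[:z.shape[0],:z.shape[1]]
    P=np.stack([(u-K[0,2])*z/K[0,0],(v-K[1,2])*z/K[1,1],z],-1)
    W=P@T[:3,:3].T+T[:3,3]; W[z==0]=np.nan
    return W
def onplane(s,u,v,h):
    K=s["camera_matrix"];T=np.linalg.inv(s["camera_from_world"])
    d=T[:3,:3]@np.array([(u-K[0,2])/K[0,0],(v-K[1,2])/K[1,1],1]);o=T[:3,3]
    return o+d*(h-o[2])/d[2]
E
python3 - <<'E'
from h import *
import pickle
D={n:snap(n) for n in("scene","top")}
pickle.dump(D,open("d0.pkl","wb"))
im=[cv2.cvtColor(D[n]["image"],cv2.COLOR_RGB2BGR) for n in D]
for n in D:
    save(D[n],n+"0.png",k=1.5); T=np.linalg.inv(D[n]["camera_from_world"]);print(n,T.round(3).tolist(),D[n]["camera_matrix"].round(1).tolist())
print(observe())
E
```

```text
pics
scene [[-0.732, -0.276, 0.623, -0.601], [-0.681, 0.291, -0.672, 1.303], [0.005, -0.916, -0.401, 0.751], [0.0, 0.0, 0.0, 1.0]] [[495.0, 0.0, 262.8], [0.0, 495.0, 189.4], [0.0, 0.0, 1.0]]
top [[-0.023, -0.982, 0.186, 0.252], [-1.0, 0.025, 0.008, 0.127], [-0.013, -0.186, -0.982, 1.173], [0.0, 0.0, 0.0, 1.0]] [[380.7, 0.0, 258.1], [0.0, 380.7, 191.7], [0.0, 0.0, 1.0]]
{'t': 0.1, 'joints': array([-7.65620304e+01,  2.18364060e+01,  7.43771911e+01, -1.77095082e-03,
        8.38582811e+01, -1.23356618e+01]), 'qd': array([-0.0151764 , -0.09314462, -0.09079631,  0.02772002, -0.04166275,
        0.04614985]), 'joint_efforts': array([ 3.34186545e-03, -4.38644814e+01, -2.24914151e+01,  7.14291260e-02,
        3.42124107e-02, -7.33241905e-05]), 'eef_pos': array([ 0.23908334, -0.4950479 ,  0.23822525]), 'orientation': array([-1.79929405e+02, -1.36360268e-02,  2.57738136e+01]), 'force': array([0.1655374 , 0.06892954, 1.22982092]), 'moment': array([-0.00628455, -0.0209892 ,  0.06505869]), 'grasp_force': 0.0, 'opening': 0.08819271399708178}
```

View pics/top0.png

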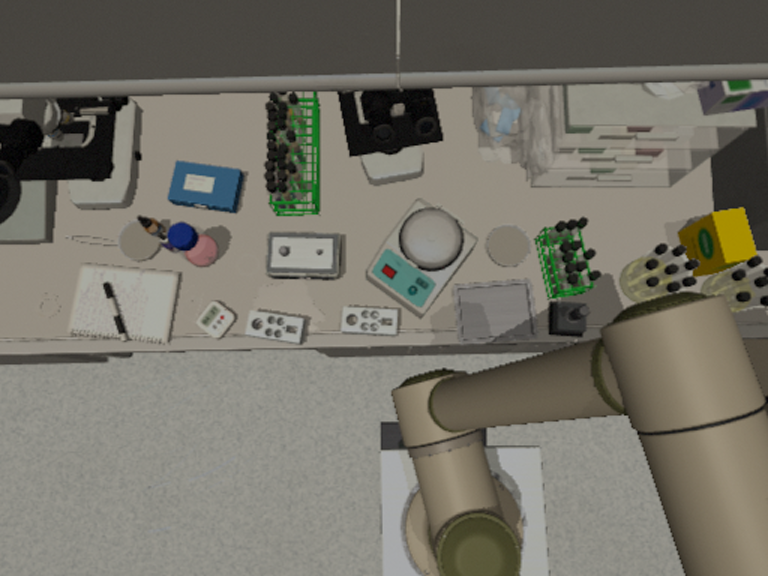

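View pics/scene0.png

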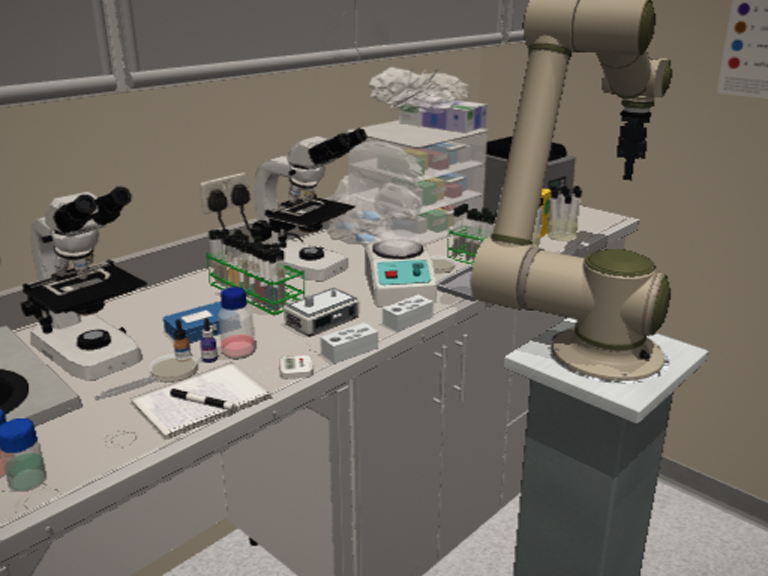

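Top view (at 1.5x): block L (276,327), block R (370,320), heater (303,255), tray (495,312), gauge stand (570,318). The arm partly hides the gauge in the scene view. I'll enlarge the crops next.

Run:
```python
from h import *
import pickle
D=pickle.load(open("d0.pkl","rb"))
im=cv2.cvtColor(D["top"]["image"],cv2.COLOR_RGB2BGR)
a=cv2.resize(im[150:235,155:275],None,fx=5,fy=5,interpolation=cv2.INTER_CUBIC) # 600x425
b=cv2.resize(im[185:235,295:415],None,fx=5,fy=5,interpolation=cv2.INTER_CUBIC) # 
im2=np.zeros((600,800,3),np.uint8);im2[:425,:600]=a
b=b[:, :600]; im2[425:600,:600]=b[50:225]
cv2.imwrite("pics/c1.png",im2)
W=cloud(D["top"])
for n,(u0,v0,u1,v1),lo,hi in [("L",(160,203,208,232),.03,.05),("R",(225,200,268,226),.03,.05),("heater",(175,152,230,188),.04,.08),("stand",(362,198,395,226),.035,.05),("gauge",(362,195,395,226),.1,.13),("tray",(300,185,358,232),.012,.02)]:
    P=W[v0:v1,u0:u1].reshape(-1,3); z=P[:,2]
    P=P[(z>lo)&(z<hi)]
    if len(P)<5: print(n,len(P));continue
    r=cv2.minAreaRect(P[:,:2].astype(np.float32)*1000)
    print(n,len(P),np.nanmedian(P,0).round(4),[np.round(x,1) for x in r])
```

```text
L 484 [0.3945 0.3631 0.0399] [array([395. , 363.9]), array([111.5,  50.2]), np.float64(79.4)]
R 464 [0.4022 0.1738 0.04  ] [array([408.6, 169.4]), array([118.1,  67.7]), np.float64(89.6)]
heater 1405 [0.5392 0.3059 0.049 ] [array([541.8, 307.4]), array([149.9,  92.6]), np.float64(86.4)]
stand 269 [ 0.3923 -0.22    0.0438] [array([ 400.9, -228.3]), array([55.4, 56.7]), np.float64(84.4)]
gauge 61 [ 0.3995 -0.2261  0.1171] [array([ 400.3, -227.9]), array([21.7, 18.3]), np.float64(8.0)]
tray 477 [ 0.4196 -0.0826  0.0155] [array([418.5, -83. ]), array([124.8, 163. ]), np.float64(3.4)]
```

View pics/c1.png

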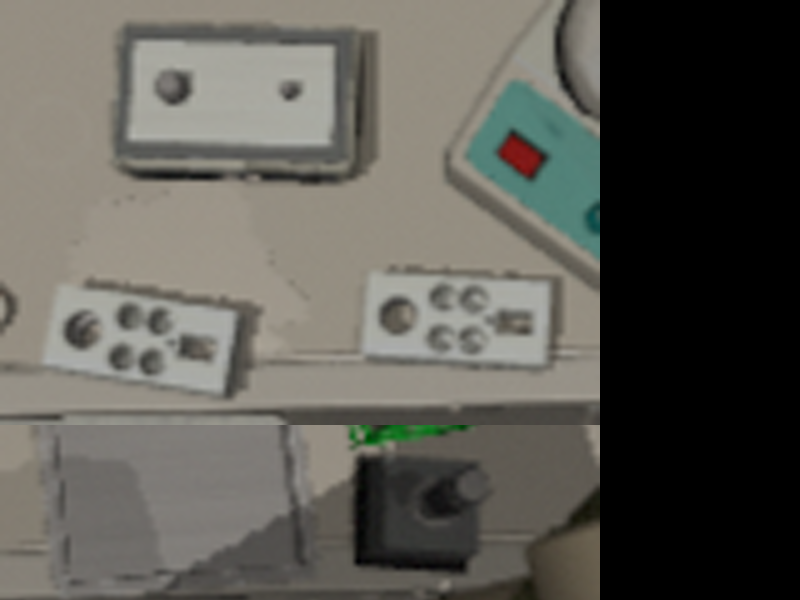

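Crop (5x): the bores are at the left (+y) ends, L at (82,329) and R at (398,315). The slots are at the right, and the heater's round pin (172,86) is left of the small one (290,90). The gauge is upright in its stand at about (465,485). Next I'll refine these from both views.

Run:
```python
from h import *
import pickle
D=pickle.load(open("d0.pkl","rb"))
t=D["top"]
f=lambda x,y:(155+(x+.5)/5-.5,150+(y+.5)/5-.5)
for n,p,h in [("Lbore",(82,329),.04),("Lslot",(197,348),.04),("Rbore",(398,315),.04),("Rslot",(514,321),.04),("pinR",(172,86),.070),("pinS",(290,90),.064)]:
    print(n,onplane(t,*f(*p),h).round(4))
C={n:cloud(D[n]) for n in D}
reg={"L":((.395,.364),.075,.036,.044),"R":((.403,.172),.068,.036,.044),"heater":((.541,.306),.1,.047,.053),"pinR":((.543,.342),.02,.056,.08),"pinS":((.539,.272),.015,.056,.08),"stand":((.40,-.228),.045,.04,.048),"gauge":((.40,-.228),.03,.105,.125)}
for n,(c,r,lo,hi) in reg.items():
  for v in C:
    P=C[v].reshape(-1,3);P=P[(np.hypot(P[:,0]-c[0],P[:,1]-c[1])<r)&(P[:,2]>lo)&(P[:,2]<hi)]
    if len(P)<5: print(n,v,len(P));continue
    q=cv2.minAreaRect(P[:,:2].astype(np.float32)*1000)
    print(n,v,len(P),"mean",P.mean(0).round(4),"zmax",P[:,2].max().round(4),[np.round(x,1).tolist() for x in q])
# seat by brightness
# tray walls, obstacles from top cloud
P=C["top"].reshape(-1,3)
m=(abs(P[:,0]-.42)<.09)&(abs(P[:,1]+.083)<.1)
T=P[m]; 
for ax,cc in((0,.4196),(1,-.083)):
    o=1-ax; s=T[(abs(T[:,o]-(-.083 if ax==0 else .42))<.03)]
    w=s[(s[:,2]>.009)&(s[:,2]<.02)]; print("tray ax",ax,np.histogram(w[:,ax],bins=np.arange(cc-.1,cc+.1,.008)))
cf=P[(P[:,2]>.05)&(P[:,0]>.3)&(P[:,0]<.65)&(P[:,1]<.14)&(P[:,1]>-.08)]
for lo,hi in((.05,.08),(.08,.12),(.12,.16)):
    q=cf[(cf[:,2]>lo)&(cf[:,2]<hi)]; print("centrif",lo,len(q),q.min(0).round(3) if len(q) else 0,q.max(0).round(3) if len(q) else 0)
rk=P[(P[:,2]>.05)&(P[:,0]>.42)&(P[:,0]<.6)&(P[:,1]<-.14)&(P[:,1]>-.3)]; print("rack",rk.min(0),rk.max(0))
```

```text
Lbore [0.401  0.3995 0.04  ]
Lslot [0.3879 0.3302 0.04  ]
Rbore [0.4048 0.2095 0.04  ]
Rslot [0.3995 0.14   0.04  ]
pinR [0.5422 0.3412 0.07  ]
pinS [0.5394 0.2713 0.064 ]
L scene 288 mean [0.3945 0.3676 0.0404] zmax 0.044 [[395.0, 364.0], [115.7, 57.3], 80.4]
L top 421 mean [0.3944 0.363  0.04  ] zmax 0.044 [[395.1, 364.3], [110.7, 50.0], 79.7]
R scene 237 mean [0.4048 0.1763 0.0403] zmax 0.0439 [[421.1, 174.7], [116.4, 89.9], 85.2]
R top 416 mean [0.4026 0.1725 0.04  ] zmax 0.044 [[416.2, 174.0], [108.6, 82.6], 89.5]
heater scene 362 mean [0.5372 0.3134 0.0503] zmax 0.053 [[542.1, 311.0], [146.0, 94.8], 88.3]
heater top 907 mean [0.5417 0.3058 0.0497] zmax 0.053 [[541.7, 306.4], [144.9, 87.9], 86.7]
pinR scene 34 mean [0.5415 0.3472 0.0667] zmax 0.0744 [[542.2, 346.4], [15.6, 18.5], 17.7]
pinR top 34 mean [0.5428 0.3412 0.0679] zmax 0.0748 [[543.6, 342.5], [17.0, 15.6], 66.1]
pinS scene 11 mean [0.5395 0.2752 0.0621] zmax 0.0687 [[538.3, 276.2], [6.8, 15.9], 48.7]
pinS top 10 mean [0.54   0.2726 0.0631] zmax 0.0688 [[540.7, 272.9], [6.2, 9.1], 79.6]
stand scene 0
stand top 230 mean
[... 451 characters left out ...]
    0.4476, 0.4556, 0.4636, 0.4716, 0.4796, 0.4876, 0.4956, 0.5036,
       0.5116]))
tray ax 1 (array([ 0,  0, 33, 34,  0,  0,  0,  0,  0,  0,  0,  0,  0,  0,  0,  0,  0,
        0,  0,  0,  0, 21, 32,  0]), array([-0.183, -0.175, -0.167, -0.159, -0.151, -0.143, -0.135, -0.127,
       -0.119, -0.111, -0.103, -0.095, -0.087, -0.079, -0.071, -0.063,
       -0.055, -0.047, -0.039, -0.031, -0.023, -0.015, -0.007,  0.001,
        0.009]))
centrif 0.05 509 [ 0.411 -0.042  0.05 ] [0.547 0.14  0.08 ]
centrif 0.08 1314 [ 0.444 -0.042  0.08 ] [0.637 0.14  0.12 ]
centrif 0.12 1185 [ 0.494 -0.007  0.12 ] [0.605 0.105 0.145]
rack [ 0.43989265 -0.26488696  0.05043243] [ 0.57467689 -0.17532682  0.15096228]
```

Run:
```python
from h import *
import pickle
D=pickle.load(open("d0.pkl","rb"))
C={n:cloud(D[n]) for n in D}
P=C["top"].reshape(-1,3)
rk=P[(P[:,0]>.40)&(P[:,0]<.6)&(P[:,1]<-.13)&(P[:,1]>-.35)]
for lo in(.08,.12,.13,.14,.145):
    q=rk[(rk[:,2]>lo)&(rk[:,2]<.2)&(rk[:,0]>.42)]; print(lo,len(q),q.min(0).round(3),q.max(0).round(3))
q=rk[(rk[:,2]>.13)&(rk[:,2]<.2)&(rk[:,0]>.42)]
print(q[np.argsort(q[:,0])[:25:2]].round(3).tolist())
for v in C:
    Q=C[v].reshape(-1,3); Q=Q[(np.hypot(Q[:,0]-.239,Q[:,1]+.495)<.15)&(Q[:,2]>.2)]
    d=Q[:,:2]-[.239,-.495]; a=np.radians(25.8)
    tx=d@[np.cos(a),np.sin(a)]; ty=d@[np.sin(a),-np.cos(a)]
    for lo,hi in((.23,.26),(.26,.3),(.3,.34),(.34,.4),(.4,.46)):
        m=(Q[:,2]>lo)&(Q[:,2]<hi)
        if m.sum()>3: print(v,lo,m.sum(),"x",tx[m].min().round(3),tx[m].max().round(3),"y",ty[m].min().round(3),ty[m].max().round(3))
P=C["top"].reshape(-1,3)
m=(abs(P[:,0]-.403)<.033)&(abs(P[:,1]-.172)<.062)&(abs(P[:,2]-.04)<.004)
print(cv2.minAreaRect(P[m][:,:2].astype(np.float32)*1000))
# line fit tray edges
for ax,(lo,hi) in((0,(.352,.368)),(0,(.463,.488)),(1,(-.168,-.15)),(1,(-.016,.002))):
    o=1-ax
    m=(P[:,ax]>lo)&(P[:,ax]<hi)&(P[:,2]>.01)&(P[:,2]<.019)&(abs(P[:,o]-(-.083 if ax==0 else .42))<.05)
    k=np.polyfit(P[m][:,o]-(-.083 if ax==0 else .42),P[m][:,ax],1); print("trayedge",ax,m.sum(),k[1].round(4),np.degrees(k[0]).round(2))
```

```text
0.08 1065 [ 0.44 -0.35  0.08] [ 0.574 -0.176  0.151]
0.12 580 [ 0.443 -0.35   0.12 ] [ 0.574 -0.184  0.151]
0.13 504 [ 0.443 -0.35   0.13 ] [ 0.574 -0.184  0.151]
0.14 382 [ 0.449 -0.349  0.14 ] [ 0.574 -0.184  0.151]
0.145 163 [ 0.451 -0.255  0.145] [ 0.57  -0.185  0.151]
[[0.443, -0.348, 0.14], [0.447, -0.349, 0.138], [0.449, -0.348, 0.141], [0.449, -0.208, 0.141], [0.45, -0.204, 0.137], [0.451, -0.347, 0.131], [0.451, -0.207, 0.146], [0.452, -0.349, 0.139], [0.452, -0.214, 0.141], [0.452, -0.348, 0.137], [0.454, -0.247, 0.142], [0.454, -0.21, 0.146], [0.454, -0.349, 0.141]]
scene 0.23 27 x -0.008 0.012 y -0.068 0.058
scene 0.26 58 x -0.009 0.011 y -0.07 -0.048
scene 0.3 207 x -0.033 0.035 y -0.101 0.084
scene 0.34 322 x -0.034 0.038 y -0.103 0.095
scene 0.4 265 x -0.062 0.064 y -0.14 0.007
top 0.3 8 x 0.031 0.033 y -0.087 -0.067
((402.6396789550781, 174.03860473632812), (110.2144775390625, 50.04368209838867), 84.82573699951172)
trayedge 0 95 0.3605 -3.04
trayedge 0 99 0.4756 -3.17
trayedge 1 109 -0.1592 2.9
trayedge 1 91 -0.0063 2.28
```

Tray: centre (.418,-.083), yaw +3. Block L: centre (.395,.3645), yaw -10.5. Block R: (.4026,.174), yaw -5. Heater: (.5415,.3065), yaw -3. Gauge: (.4005,-.228). These agree with the stated sizes and heights. I'll move above the gauge now.

```bash
python3 -m pendant '.09 .15 -.02 0 0 0;.18 .3 -.04 0 0 0;.27 .45 -.07 0 0 0;.36 .6 -.09 0 0 0;.45 .742 -.11 0 0 0' .65 40 >/dev/null
python3 -m pendant '.09 .15 -.02 0 0 0;.18 .3 -.04 0 0 0;.27 .45 -.07 0 0 0;.36 .6 -.09 0 0 0;.45 .742 -.11 0 0 0' >/dev/null
python3 -m pendant '.09 .15 -.02 0 0 0;.18 .3 -.04 0 0 0;.27 .45 -.07 0 0 0;.36 .6 -.09 0 0 0;.45 .742 -.11 0 0 0'
python3 - <<'E'
from h import *
import pickle
print(observe())
D={n:snap(n) for n in("scene","top")}
pickle.dump(D,open("d1.pkl","wb"))
C={n:cloud(D[n]) for n in D}
for v in C:
    P=C[v].reshape(-1,3)
    for lo,hi in((.035,.048),(.055,.08),(.08,.105),(.105,.122)):
        q=P[(abs(P[:,0]-.4)<.04)&(abs(P[:,1]+.228)<.04)&(P[:,2]>lo)&(P[:,2]<hi)]
        if len(q)>3: print(v,lo,len(q),q.mean(0).round(4),q.min(0).round(4),q.max(0).round(4))
S=D["scene"];K=S["camera_matrix"];p=S["camera_from_world"]@[.4,-.228,.08,1];u,w=int(K[0,0]*p[0]/p[2]+K[0,2]),int(K[1,1]*p[1]/p[2]+K[1,2]);print(u,w)
a=cv2.resize(S["image"][w-25:w+25,u-25:u+25],(390,390),interpolation=cv2.INTER_CUBIC)
t=D["top"]["image"]
b=cv2.resize(t[195:229,362:396],(390,390),interpolation=cv2.INTER_CUBIC)
cv2.imwrite("pics/c2.png",np.hstack([a,b])[:,:,::-1])
E
```

```text
t: 1.6
eef_pos: [0.4014, -0.2272, 0.1988]
orientation: [-180.0, 0.0, 25.8]
force: [0.8, -0.8, 0.5]
opening: 0.0573
grasp_force: 0.0
{'t': 1.6, 'joints': array([-4.42733981e+01,  1.51049430e+01,  9.16507443e+01,  2.86575869e-04,
        7.32853265e+01,  1.99519811e+01]), 'qd': array([25.21922484,  2.11671858,  1.22765401,  0.08912428, -3.59280982,
       25.01520704]), 'joint_efforts': array([ -2.75787771, -35.91316223, -20.21518171,   0.07208882,
         0.0984544 ,  -0.57781264]), 'eef_pos': array([ 0.40136532, -0.22720843,  0.19880984]), 'orientation': array([-1.79961354e+02,  1.37373018e-02,  2.57745430e+01]), 'force': array([ 0.76404154, -0.78431107,  0.49049834]), 'moment': array([-0.00031128, -0.00609775,  0.02203066]), 'grasp_force': 0.0, 'opening': 0.057297733233548025}
scene 0.035 16 [ 0.378  -0.2458  0.0426] [ 0.3687 -0.2594  0.0374] [ 0.3911 -0.2331  0.0465]
top 0.035 71 [ 0.3895 -0.2073  0.0428] [ 0.3747 -0.2235  0.0355] [ 0.4178 -0.1988  0.0474]
341 162
```

View pics/c2.png

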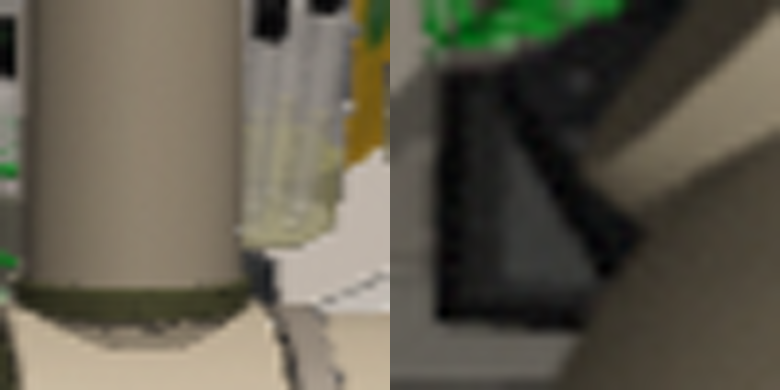

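The left crop is blocked by the upper arm, and the right one shows the gripper over the stand. The top-view position was consistent, so I'll descend and grip gently, using the opening to check the hexagon's orientation.

```bash
python3 -m pendant '-.006 -.006 -.18 0 0 0;-.006 -.006 -.37 0 0 0;-.006 -.006 -.56 0 0 0;-.006 -.006 -.75 0 0 0;-.006 -.006 -.935 0 0 0'
python3 -m pendant '0 0 0 0 0 0;0 0 0 0 0 0;0 0 0 0 0 0;0 0 0 0 0 0;0 0 0 0 0 0' 0 15
python3 -m pendant '0 0 0 0 0 0;0 0 0 0 0 0;0 0 0 0 0 0;0 0 0 0 0 0;0 0 0 0 0 0'
```

```text
t: 2.2
eef_pos: [0.4, -0.2295, 0.0861]
orientation: [180.0, 0.0, 25.7]
force: [-0.3, -0.6, -0.3]
opening: 0.0573
grasp_force: 0.0
t: 2.7
eef_pos: [0.4007, -0.2292, 0.0877]
orientation: [179.9, -0.0, 25.8]
force: [-0.0, -1.4, 2.9]
opening: 0.0213
grasp_force: 15.0
t: 3.2
eef_pos: [0.4008, -0.2292, 0.0877]
orientation: [179.9, -0.0, 25.8]
force: [-1.2, -0.5, 6.4]
opening: 0.0218
grasp_force: 15.0
```

```bash
python3 -m pendant '0 0 0 0 0 0;0 0 0 0 0 0;0 0 0 0 0 .014;0 0 0 0 0 .028;0 0 0 0 0 .028' .4
python3 -m pendant '0 0 0 0 0 0;0 0 0 0 0 0;0 0 0 0 0 0;0 0 0 0 0 0;0 0 0 0 0 0' 0 15
python3 -m pendant '0 0 0 0 0 0;0 0 0 0 0 0;0 0 0 0 0 0;0 0 0 0 0 0;0 0 0 0 0 0'; python3 -c "
from h import *
print(observe()['eef_pos'],observe()['moment'])"
```

```text
t: 3.7
eef_pos: [0.4003, -0.2288, 0.0868]
orientation: [-180.0, 0.0, 35.9]
force: [-0.3, -0.3, 0.0]
opening: 0.0349
grasp_force: 0.0
t: 4.2
eef_pos: [0.4004, -0.2288, 0.0869]
orientation: [-180.0, -0.0, 35.8]
force: [-0.2, 0.4, -1.4]
opening: 0.0218
grasp_force: 15.0
t: 4.7
eef_pos: [0.4004, -0.2288, 0.0869]
orientation: [-180.0, 0.0, 35.9]
force: [0.2, -0.9, -1.4]
opening: 0.0221
grasp_force: 15.0
[ 0.40037658 -0.22883976  0.08692346] [-0.02195449 -0.0190595  -0.05507074]
```

```bash
python3 -m pendant '0 0 0 0 0 0;0 0 0 0 0 -.02;0 0 0 0 0 -.04;0 0 0 0 0 -.056;0 0 0 0 0 -.056' .4
python3 -m pendant '0 0 0 0 0 0;0 0 0 0 0 0;0 0 0 0 0 0;0 0 0 0 0 0;0 0 0 0 0 0' 0 15
python3 -m pendant '0 0 0 0 0 0;0 0 0 0 0 0;0 0 0 0 0 0;0 0 0 0 0 0;0 0 0 0 0 0' 0 40; python3 -c "
from h import *
print(observe()['eef_pos'],observe()['moment'])"
```

```text
t: 5.2
eef_pos: [0.4005, -0.2289, 0.087]
orientation: [180.0, -0.0, 15.6]
force: [0.2, -0.2, 0.2]
opening: 0.0352
grasp_force: 0.0
t: 5.7
eef_pos: [0.4004, -0.2289, 0.087]
orientation: [180.0, 0.0, 15.7]
force: [1.2, -0.2, 0.3]
opening: 0.021
grasp_force: 15.0
t: 6.2
eef_pos: [0.4004, -0.2289, 0.087]
orientation: [-180.0, -0.0, 15.7]
force: [-0.5, 0.8, 0.6]
opening: 0.0201
grasp_force: 40.0
[ 0.40040128 -0.22887742  0.08695988] [0.06682306 0.05587916 0.0616152 ]
```

The opening of 20.1 mm means the pads are on the flats at yaw 15.7. I'll lift, then carry the gauge above block R.

```bash
python3 -m pendant '0 0 .15 0 0 0;0 0 .35 0 0 0;0 0 .55 0 0 0;0 0 .8 0 0 0;0 0 1 0 0 0'
python3 -m pendant '0 .1 .2 0 0 0;0 .28 .33 0 0 0;0 .5 .33 0 0 0;.01 .7 .33 0 0 0;.01 .91 .33 0 0 0' >/dev/null
python3 -m pendant '0 .2 0 0 0 0;0 .4 0 0 0 0;0 .6 0 0 0 0;.01 .8 0 0 0 0;.01 1 0 0 0 0' >/dev/null
python3 -m pendant '0 .2 0 0 0 0;0 .4 0 0 0 0;0 .6 0 0 0 0;.01 .8 0 0 0 0;.01 1 0 0 0 0' >/dev/null
python3 -m pendant '0 .2 0 0 0 0;0 .4 0 0 0 0;0 .6 0 0 0 0;.01 .74 0 0 0 0;.01 .74 0 0 0 0'
python3 - <<'E'
from h import *
import pickle
D={n:snap(n) for n in("scene","top")}
pickle.dump(D,open("d2.pkl","wb"))
print(observe()["eef_pos"])
C={n:cloud(D[n]) for n in D}
x,y=.405,.209
for v in C:
    P=C[v].reshape(-1,3)
    for lo,hi in((.16,.195),(.2,.21),(.21,.24)):
        q=P[(abs(P[:,0]-x)<.03)&(abs(P[:,1]-y)<.03)&(P[:,2]>lo)&(P[:,2]<hi)]
        if len(q)>3: print(v,lo,len(q),q.mean(0).round(4),q.min(0).round(4),q.max(0).round(4))
S=D["scene"]
u,w=[int(k) for k in [0,0]]
K=S["camera_matrix"];p=S["camera_from_world"]@[x,y,.15,1];u,w=int(K[0,0]*p[0]/p[2]+K[0,2]),int(K[1,1]*p[1]/p[2]+K[1,2])
a=cv2.resize(S["image"][w-50:w+50,u-40:u+40],(480,600),interpolation=cv2.INTER_CUBIC)
cv2.imwrite("pics/c3.png",a[:,:,::-1]);print(u,w)
E
```

```text
t: 6.7
eef_pos: [0.4003, -0.2288, 0.2082]
orientation: [180.0, -0.0, 15.7]
force: [0.2, -0.4, -1.5]
opening: 0.0201
grasp_force: 40.0
t: 8.7
eef_pos: [0.4049, 0.2104, 0.2461]
orientation: [-180.0, 0.0, 15.8]
force: [0.0, -0.7, -1.4]
opening: 0.02
grasp_force: 40.0
[0.40496365 0.20887936 0.24619934]
scene 0.16 48 [0.403  0.2165 0.1813] [0.3945 0.2082 0.1673] [0.415  0.2238 0.1941]
scene 0.2 19 [0.4001 0.2175 0.2062] [0.3921 0.2037 0.2007] [0.4126 0.2271 0.2099]
scene 0.21 68 [0.4016 0.2156 0.2236] [0.3903 0.2007 0.21  ] [0.4144 0.2256 0.2394]
top 0.2 12 [0.3945 0.2052 0.2074] [0.3916 0.1977 0.2035] [0.3991 0.2131 0.2095]
top 0.21 6 [0.3951 0.2066 0.2139] [0.3936 0.1973 0.21  ] [0.3986 0.2154 0.2211]
264 175
```

View pics/c3.png

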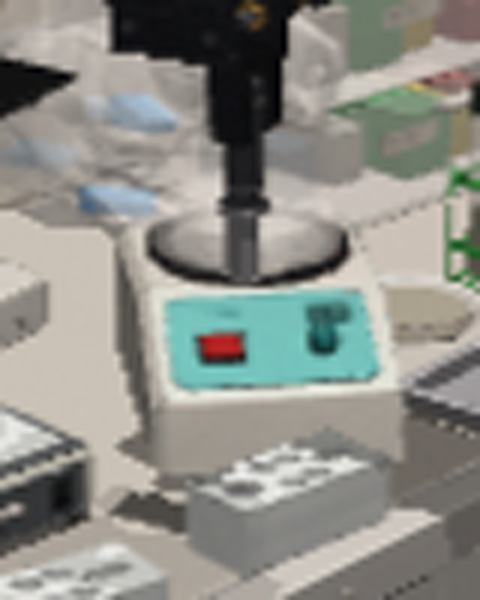

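Crop: the gauge hangs upright at (240,250), its nose over the bore region of block R at (245,485). I'll descend in steps and watch the force.

```bash
python3 -m pendant '0 0 -.2 0 0 0;0 0 -.4 0 0 0;0 0 -.6 0 0 0;0 0 -.8 0 0 0;0 0 -.95 0 0 0'
python3 -m pendant '0 0 -.03 0 0 0;0 0 -.07 0 0 0;0 0 -.11 0 0 0;0 0 -.15 0 0 0;0 0 -.19 0 0 0'
```

```text
t: 9.3
eef_pos: [0.4049, 0.208, 0.1313]
orientation: [180.0, 0.1, 15.6]
force: [-0.0, 0.1, -1.3]
opening: 0.0201
grasp_force: 40.0
t: 9.8
eef_pos: [0.4054, 0.2091, 0.1098]
orientation: [180.0, -0.1, 15.7]
force: [-0.4, -0.8, -0.8]
opening: 0.0202
grasp_force: 40.0
```

```bash
python3 -m pendant '0 0 -.02 0 0 0;0 0 -.04 0 0 0;0 0 -.06 0 0 0;0 0 -.08 0 0 0;0 0 -.09 0 0 0'
python3 -m pendant '0 0 -.01 0 0 0;0 0 -.02 0 0 0;0 0 -.03 0 0 0;0 0 -.03 0 0 0;0 0 -.03 0 0 0'
```

```text
t: 10.3
eef_pos: [0.4052, 0.2091, 0.0988]
orientation: [180.0, 0.0, 15.7]
force: [-0.6, -0.4, -1.4]
opening: 0.0203
grasp_force: 40.0
t: 10.8
eef_pos: [0.4052, 0.2091, 0.0954]
orientation: [180.0, -0.0, 15.7]
force: [0.2, -0.1, -1.7]
opening: 0.02
grasp_force: 40.0
```

Past the half-reamed stop with no force, so R looks like the good one. I'll continue down to the shoulder.

```bash
python3 -m pendant '0 0 -.02 0 0 0;0 0 -.04 0 0 0;0 0 -.06 0 0 0;0 0 -.08 0 0 0;0 0 -.09 0 0 0'
python3 -m pendant '0 0 -.005 0 0 0;0 0 -.01 0 0 0;0 0 -.015 0 0 0;0 0 -.02 0 0 0;0 0 -.02 0 0 0'
```

```text
t: 11.3
eef_pos: [0.4051, 0.2091, 0.0842]
orientation: [-180.0, 0.0, 15.7]
force: [-0.5, 0.9, -1.8]
opening: 0.0201
grasp_force: 40.0
t: 11.8
eef_pos: [0.4055, 0.2092, 0.0829]
orientation: [180.0, -0.1, 15.7]
force: [-1.9, -0.8, 7.9]
opening: 0.0203
grasp_force: 40.0
```

The shoulder met the block top at TCP .083, as predicted, so block R passes. I'll return the gauge to its stand.

```bash
python3 -m pendant '0 0 .1 0 0 0;0 0 .3 0 0 0;0 0 .55 0 0 0;0 0 .8 0 0 0;0 0 1 0 0 0'
python3 -m pendant '0 0 .2 0 0 0;0 -.15 .37 0 0 0;0 -.35 .37 0 0 0;0 -.55 .37 0 0 0;-.01 -.75 .37 0 0 0' >/dev/null
python3 -m pendant '0 -.2 0 0 0 0;0 -.4 0 0 0 0;0 -.6 0 0 0 0;-.01 -.8 0 0 0 0;-.01 -1 0 0 0 0' >/dev/null
python3 -m pendant '0 -.2 0 0 0 0;0 -.4 0 0 0 0;0 -.6 0 0 0 0;-.01 -.8 0 0 0 0;-.01 -1 0 0 0 0' >/dev/null
python3 -m pendant '0 -.2 0 0 0 0;0 -.4 0 0 0 0;0 -.6 0 0 0 0;-.01 -.8 0 0 0 0;-.01 -.9 0 0 0 0'
python3 -m pendant '0 0 -.2 0 0 0;0 0 -.4 0 0 0;0 0 -.6 0 0 0;0 0 -.8 0 0 0;0 0 -.8 0 0 0'
```

```text
t: 12.3
eef_pos: [0.4053, 0.2091, 0.2038]
orientation: [180.0, -0.1, 15.7]
force: [0.6, 0.1, -1.5]
opening: 0.0199
grasp_force: 40.0
t: 14.3
eef_pos: [0.4002, -0.2303, 0.2463]
orientation: [-180.0, 0.0, 15.6]
force: [0.0, 0.3, -1.1]
opening: 0.02
grasp_force: 40.0
t: 14.8
eef_pos: [0.3994, -0.2276, 0.1484]
orientation: [-179.7, 0.2, 15.7]
force: [0.0, -0.1, -1.3]
opening: 0.0203
grasp_force: 40.0
```

```bash
python3 -m pendant '0 0 0 0 0 0;0 0 -.04 0 0 0;0 0 -.09 0 0 0;0 0 -.13 0 0 0;0 0 -.13 0 0 0'
```

```text
t: 15.3
eef_pos: [0.4002, -0.2287, 0.1345]
orientation: [-180.0, 0.0, 15.7]
force: [-0.0, -0.1, -1.6]
opening: 0.0201
grasp_force: 40.0
```

```bash
python3 -m pendant '0 0 -.08 0 0 0;0 0 -.16 0 0 0;0 0 -.24 0 0 0;0 0 -.31 0 0 0;0 0 -.37 0 0 0'
python3 -m pendant '0 0 -.01 0 0 0;0 0 -.02 0 0 0;0 0 -.025 0 0 0;0 0 -.025 0 0 0;0 0 -.025 0 0 0'
```

```text
t: 15.8
eef_pos: [0.4003, -0.2288, 0.0896]
orientation: [-180.0, 0.0, 15.7]
force: [-0.0, 0.9, -1.3]
opening: 0.02
grasp_force: 40.0
t: 16.3
eef_pos: [0.4005, -0.229, 0.0878]
orientation: [180.0, -0.0, 15.7]
force: [-0.2, -0.2, -1.5]
opening: 0.0201
grasp_force: 40.0
```

```bash
python3 -m pendant '0 0 -.006 0 0 0;0 0 -.01 0 0 0;0 0 -.01 0 0 0;0 0 -.01 0 0 0;0 0 -.01 0 0 0'
python3 -m pendant '0 0 0 0 0 0;0 0 0 0 0 0;0 0 0 0 0 0;0 0 0 0 0 0;0 0 0 0 0 0' .45
python3 -m pendant '0 0 .15 0 0 0;0 0 .35 0 0 0;0 0 .55 0 0 0;0 0 .8 0 0 0;0 0 1 0 0 0'
python3 -m pendant '0 .1 0 0 0 .01;0 .25 0 0 0 .02;0 .45 0 0 0 .03;0 .65 0 0 0 .04;.005 .84 0 0 0 .049' .8 >/dev/null
python3 -m pendant '0 .17 0 0 0 .01;0 .34 0 0 0 .02;0 .5 0 0 0 .03;0 .67 0 0 0 .04;.005 .84 0 0 0 .049' >/dev/null
python3 -m pendant '0 .17 0 0 0 .01;0 .34 0 0 0 .02;0 .5 0 0 0 .03;0 .67 0 0 0 .04;.005 .84 0 0 0 .049' >/dev/null
python3 -m pendant '0 .17 0 0 0 .01;0 .34 0 0 0 .02;0 .5 0 0 0 .03;0 .67 0 0 0 .04;.005 .84 0 0 0 .047'
python3 - <<'E'
from h import *
import pickle
D={n:snap(n) for n in("scene","top")}
print(observe()["eef_pos"],observe()["orientation"])
P=cloud(D["top"]).reshape(-1,3)
q=P[(abs(P[:,0]-.4)<.03)&(abs(P[:,1]+.228)<.03)&(P[:,2]>.07)]
print(len(q),q[:,2].max(),q[q[:,2]>.11].mean(0))
m=(abs(P[:,0]-.403)<.034)&(abs(P[:,1]-.172)<.062)&(abs(P[:,2]-.04)<.004)
print(m.sum(),cv2.minAreaRect(P[m][:,:2].astype(np.float32)*1000))
S=D["top"]["image"]; cv2.imwrite("pics/c4.png",cv2.resize(S[150:235,155:405],(800,272),interpolation=cv2.INTER_CUBIC)[:,:,::-1])
E
```

```text
t: 16.8
eef_pos: [0.4006, -0.229, 0.0869]
orientation: [179.9, -0.0, 15.7]
force: [-1.5, 0.8, 5.9]
opening: 0.02
grasp_force: 40.0
t: 17.3
eef_pos: [0.4004, -0.2289, 0.0863]
orientation: [-180.0, 0.0, 15.7]
force: [-0.4, 0.0, -0.4]
opening: 0.0392
grasp_force: 0.0
t: 17.8
eef_pos: [0.4004, -0.2289, 0.2078]
orientation: [180.0, -0.0, 15.7]
force: [-0.2, -0.0, -0.5]
opening: 0.0398
grasp_force: 0.0
t: 19.8
eef_pos: [0.4026, 0.1752, 0.2063]
orientation: [-180.0, 0.0, 85.7]
force: [0.2, -0.0, -0.7]
opening: 0.0706
grasp_force: 0.0
[0.40259268 0.17569816 0.2062532 ] [-1.79994087e+02 -1.39787950e-02  8.57024646e+01]
86 0.12342716544447363 [ 0.40030108 -0.22800281  0.11637262]
72 ((405.12652587890625, 176.69354248046875), (32.880615234375, 104.43582916259766), 4.230629920959473)
```

View pics/c4.png

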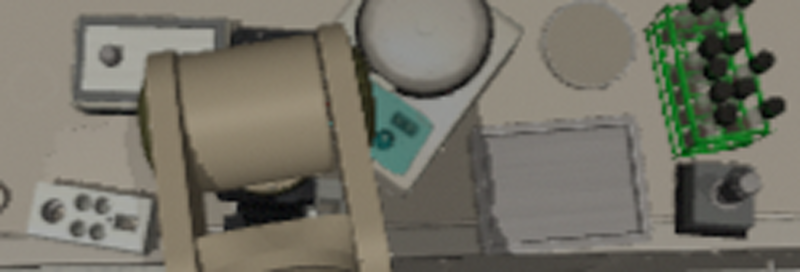

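Run:
```python
from h import *
import pickle
D=pickle.load(open("d0.pkl","rb"))
for v in D:
    P=cloud(D[v]).reshape(-1,3)
    P=P[(P[:,1]>.0)&(P[:,1]<.26)&(P[:,0]>.36)&(P[:,0]<.56)&(P[:,2]<.3)]
    print(v)
    for x in np.arange(.40,.54,.02):
        print(round(x,2),[ (round(float(q[:,2].max()),3) if len(q) else -1) for y in np.arange(.02,.24,.02) for q in [P[(abs(P[:,0]-x)<.01)&(abs(P[:,1]-y)<.01)]]])
```

```text
scene
0.4 [0.004, 0.005, 0.004, 0.055, 0.004, 0.043, 0.043, 0.045, 0.044, 0.044, 0.044]
0.42 [0.006, 0.004, 0.066, 0.067, 0.053, 0.045, 0.044, 0.044, 0.043, 0.044, 0.043]
0.44 [0.005, 0.088, 0.087, 0.078, 0.084, 0.058, -1, 0.037, 0.039, 0.04, 0.043]
0.46 [0.098, 0.101, 0.098, 0.091, 0.087, 0.077, 0.067, 0.047, -1, 0.005, 0.005]
0.48 [0.101, 0.105, 0.11, 0.105, 0.089, 0.084, 0.084, 0.065, 0.058, 0.005, 0.004]
0.5 [0.131, 0.138, 0.137, 0.135, 0.124, 0.095, 0.088, 0.076, 0.063, 0.006, 0.005]
0.52 [0.139, 0.144, 0.141, 0.144, 0.141, 0.104, 0.097, 0.089, 0.062, 0.005, 0.004]
0.54 [0.142, 0.144, 0.143, 0.141, 0.141, 0.12, 0.1, 0.09, 0.004, 0.006, -1]
top
0.4 [0.005, 0.007, 0.036, 0.021, 0.005, 0.044, 0.042, 0.045, 0.045, 0.044, 0.045]
0.42 [0.005, 0.005, 0.069, 0.067, 0.048, 0.043, 0.045, 0.044, 0.044, 0.043, 0.044]
0.44 [0.004, 0.086, 0.084, 0.086, 0.076, 0.057, 0.006, 0.007, 0.004, 0.005, 0.044]
0.46 [0.099, 0.098, 0.095, 0.087, 0.081, 0.071, 0.061, 0.004, 0.005, 0.003, 0.005]
0.48 [0.101, 0.106, 0.108, 0.095, 0.085, 0.081, 0.076, 0.065, 0.038, 0.004, 0.005]
0.5 [0.135, 0.137, 0.137, 0.131, 0.112, 0.09, 0.087, 0.073, 0.058, 0.005, 0.006]
0.52 [0.142, 0.143, 0.143, 0.141, 0.132, 0.098, 0.091, 0.082, 0.061, 0.004, 0.008]
0.54 [0.141, 0.144, 0.143, 0.142, 0.14, 0.106, 0.099, 0.08, 0.004, 0.004, 0.007]
```

Crop: the gauge is back upright in its stand at (742,185), and the heater and block L are undisturbed. The gripper body would hit the centrifuge's sloping side if I gripped block R at its middle. So I'll grip it off-centre toward +y, slide it 50 mm clear, and regrip at the middle.

```bash
python3 -m pendant '0 .09 -.1 0 0 0;.017 .186 -.25 0 0 0;.017 .186 -.45 0 0 0;.017 .186 -.65 0 0 0;.017 .186 -.83 0 0 0' >/dev/null
python3 -m pendant '0 0 -.15 0 0 0;0 0 -.35 0 0 0;0 0 -.5 0 0 0;0 0 -.62 0 0 0;0 0 -.7 0 0 0'
python3 -m pendant '0 0 -.03 0 0 0;0 0 -.05 0 0 0;0 0 -.05 0 0 0;0 0 -.05 0 0 0;0 0 -.05 0 0 0'
python3 -m pendant '0 0 0 0 0 0;0 0 0 0 0 0;0 0 0 0 0 0;0 0 0 0 0 0;0 0 0 0 0 0' .45 25
```

```text
t: 20.9
eef_pos: [0.4047, 0.1959, 0.0219]
orientation: [-179.9, 0.0, 85.5]
force: [0.2, 0.8, 0.1]
opening: 0.0704
grasp_force: 0.0
t: 21.4
eef_pos: [0.405, 0.1967, 0.0172]
orientation: [179.9, -0.0, 85.5]
force: [-0.1, -0.4, -0.3]
opening: 0.071
grasp_force: 0.0
t: 21.9
eef_pos: [0.4049, 0.1967, 0.0168]
orientation: [180.0, -0.0, 85.5]
force: [-0.8, 0.4, 1.4]
opening: 0.0498
grasp_force: 25.0
```

```bash
python3 -m pendant '0 .03 0 0 0 0;0 .08 0 0 0 0;0 .13 0 0 0 0;0 .18 0 0 0 0;0 .23 0 0 0 0'
python3 -m pendant '0 .05 0 0 0 0;0 .1 0 0 0 0;0 .15 0 0 0 0;0 .19 0 0 0 0;0 .19 0 0 0 0'
python3 -m pendant '0 0 0 0 0 0;0 0 0 0 0 0;0 0 0 0 0 0;0 -.1 0 0 0 0;0 -.2 0 0 0 0' .72
python3 -m pendant '0 0 0 0 0 0;0 0 -.03 0 0 0;0 0 -.05 0 0 0;0 0 -.05 0 0 0;0 0 -.05 0 0 0'
```

```text
t: 22.4
eef_pos: [0.4049, 0.2248, 0.0168]
orientation: [180.0, 0.0, 85.6]
force: [-0.0, -4.9, 4.8]
opening: 0.0498
grasp_force: 25.0
t: 22.9
eef_pos: [0.4048, 0.2481, 0.0168]
orientation: [180.0, -0.1, 85.6]
force: [-1.0, 3.9, 4.0]
opening: 0.0497
grasp_force: 25.0
t: 23.4
eef_pos: [0.4046, 0.2221, 0.0166]
orientation: [-180.0, 0.0, 85.6]
force: [0.4, 1.1, 0.4]
opening: 0.063
grasp_force: 0.0
t: 23.9
eef_pos: [0.4048, 0.2232, 0.0106]
orientation: [-180.0, 0.0, 85.6]
force: [-0.2, 0.1, 0.0]
opening: 0.0639
grasp_force: 0.0
```

```bash
python3 -m pendant '0 .018 0 0 0 0;0 .018 0 0 0 0;0 .018 0 0 0 0;0 .018 0 0 0 0;0 .018 0 0 0 0' 
python3 -m pendant '0 0 0 0 0 0;0 0 0 0 0 0;0 0 0 0 0 0;0 0 0 0 0 0;0 0 0 0 0 0' .45 50
python3 -m pendant '0 0 .1 0 0 0;0 0 .25 0 0 0;0 0 .45 0 0 0;0 0 .65 0 0 0;0 0 .85 0 0 0'
python3 - <<'E'
from h import *
D={n:snap(n) for n in("scene","top")}
S=D["scene"]["image"]
K=D["scene"]["camera_matrix"];p=D["scene"]["camera_from_world"]@[.40,.22,.12,1];u,w=int(K[0,0]*p[0]/p[2]+K[0,2]),int(K[1,1]*p[1]/p[2]+K[1,2])
a=cv2.resize(S[w-45:w+45,u-55:u+55],(660,540),interpolation=cv2.INTER_CUBIC)
cv2.imwrite("pics/c5.png",a[:,:,::-1])
print(observe()["eef_pos"],observe()["force"],observe()["moment"])
P=cloud(D["scene"]).reshape(-1,3);m=(abs(P[:,0]-.4)<.05)&(abs(P[:,1]-.225)<.08)&(abs(P[:,2]-.142)<.005);print(m.sum(),cv2.minAreaRect(P[m][:,:2].astype(np.float32)*1000))
q=P[(abs(P[:,0]-.4)<.06)&(abs(P[:,1]-.225)<.08)&(P[:,2]>.095)&(P[:,2]<.15)];print(q.min(0),q.max(0))
E
```

```text
t: 24.4
eef_pos: [0.4049, 0.2252, 0.0108]
orientation: [180.0, -0.0, 85.5]
force: [-0.2, 0.6, -0.2]
opening: 0.0635
grasp_force: 0.0
t: 24.9
eef_pos: [0.4045, 0.2251, 0.0107]
orientation: [-180.0, 0.0, 85.5]
force: [-2.1, -0.3, 1.8]
opening: 0.0495
grasp_force: 50.0
t: 25.4
eef_pos: [0.4047, 0.2251, 0.1133]
orientation: [-180.0, 0.0, 85.5]
force: [0.3, 0.1, -5.2]
opening: 0.0494
grasp_force: 50.0
[0.40608487 0.22554265 0.11463066] [-0.21237067  0.27850088 -4.61235606] [-0.07720888 -0.08291993 -0.00614274]
220 ((403.798095703125, 233.44723510742188), (82.98377990722656, 110.25011444091797), 8.689226150512695)
[0.36151381 0.17125608 0.10104357] [0.44637278 0.28755323 0.14964833]
```

View pics/c5.png

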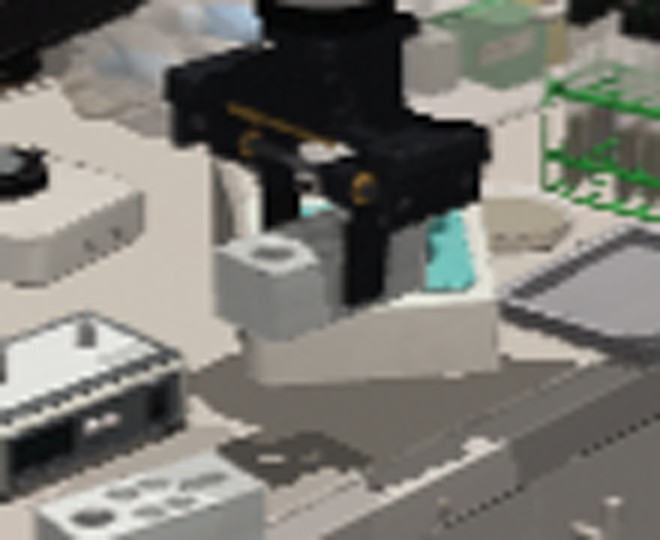

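Crop: block R is held level, its bore at (275,253). I'll check the block's offset in the grip from that pixel.

Run:
```python
from h import *
s=snap("scene");o=observe();print(o["eef_pos"],o["moment"])
K=s["camera_matrix"];p=s["camera_from_world"]@[.40,.22,.12,1];u,w=int(K[0,0]*p[0]/p[2]+K[0,2]),int(K[1,1]*p[1]/p[2]+K[1,2])
print(onplane(s,u-55+(275.5)/6-.5,w-45+253.5/6-.5,.04+o["eef_pos"][2]-.0107).round(4))
# same reading check on L: crop (95,517)
print(onplane(s,u-55+(95.5)/6-.5,w-45+517.5/6-.5,.04).round(4))
```

```text
[0.40522827 0.22527033 0.11295836] [-0.08553363 -0.07157322  0.04949264]
[0.4084 0.2576 0.1423]
[0.4023 0.3969 0.04  ]
```

```bash
python3 -m pendant '.08 .05 0 0 0 0;.2 .12 0 0 0 0;.32 .19 0 0 0 .001;.45 .27 0 0 0 .002;.57 .34 0 0 0 .002' >/dev/null
python3 -m pendant '.12 .07 0 0 0 0;.25 .14 0 0 0 0;.38 .21 0 0 0 .001;.5 .29 0 0 0 .002;.57 .34 0 0 0 .002' >/dev/null
python3 -m pendant '0 0 0 0 0 0;0 0 0 0 0 0;0 0 0 0 0 0;0 0 0 0 0 0;0 0 0 0 0 0'
```

```text
t: 27.05
eef_pos: [0.5415, 0.3066, 0.1128]
orientation: [-180.0, 0.0, 87.0]
force: [-0.2, 0.5, -4.6]
opening: 0.0495
grasp_force: 50.0
```

```bash
python3 -m pendant '0 0 -.06 0 0 0;0 0 -.13 0 0 0;0 0 -.19 0 0 0;0 0 -.23 0 0 0;0 0 -.25 0 0 0'
python3 -m pendant '0 0 -.015 0 0 0;0 0 -.03 0 0 0;0 0 -.045 0 0 0;0 0 -.06 0 0 0;0 0 -.07 0 0 0'
```

```text
t: 27.55
eef_pos: [0.5414, 0.3067, 0.0819]
orientation: [-179.9, 0.0, 87.0]
force: [-0.1, -0.2, -4.7]
opening: 0.0493
grasp_force: 50.0
t: 28.05
eef_pos: [0.5417, 0.3068, 0.0743]
orientation: [180.0, -0.0, 87.0]
force: [-0.3, 0.2, -4.4]
opening: 0.0495
grasp_force: 50.0
```

```bash
python3 -m pendant '0 0 -.015 0 0 0;0 0 -.03 0 0 0;0 0 -.045 0 0 0;0 0 -.06 0 0 0;0 0 -.07 0 0 0'
python3 -m pendant '0 0 -.01 0 0 0;0 0 -.02 0 0 0;0 0 -.03 0 0 0;0 0 -.035 0 0 0;0 0 -.035 0 0 0'
```

```text
t: 28.55
eef_pos: [0.5416, 0.3068, 0.0658]
orientation: [-180.0, 0.0, 87.0]
force: [0.5, -0.1, -4.7]
opening: 0.0496
grasp_force: 50.0
t: 29.05
eef_pos: [0.5416, 0.3068, 0.0617]
orientation: [-180.0, 0.0, 87.0]
force: [-0.2, -0.4, -5.0]
opening: 0.0496
grasp_force: 50.0
```

```bash
python3 -m pendant '0 0 -.006 0 0 0;0 0 -.012 0 0 0;0 0 -.015 0 0 0;0 0 -.015 0 0 0;0 0 -.015 0 0 0'
```

```text
t: 29.55
eef_pos: [0.5416, 0.3068, 0.0607]
orientation: [180.0, -0.0, 87.0]
force: [-2.6, -2.2, 6.0]
opening: 0.0497
grasp_force: 50.0
```

```bash
python3 -m pendant '0 0 0 0 0 0;0 0 0 0 0 0;0 0 0 0 0 0;0 0 .02 0 0 0;0 0 .1 0 0 0' .74
python3 -m pendant '0 0 .15 0 0 0;0 0 .35 0 0 0;0 0 .55 0 0 0;0 0 .75 0 0 0;0 0 .75 0 0 0'
python3 -m pendant '-.1 .05 0 0 0 0;-.25 .1 0 0 0 -.005;-.4 .15 0 0 0 -.01;-.5 .2 0 0 0 -.01;-.61 .24 0 0 0 -.01' >/dev/null
python3 -m pendant '-.12 .05 0 0 0 0;-.25 .1 0 0 0 -.005;-.4 .15 0 0 0 -.01;-.5 .2 0 0 0 -.011;-.61 .24 0 0 0 -.011' >/dev/null
python3 -m pendant '0 0 0 0 0 0;0 0 0 0 0 0;0 0 0 0 0 0;0 0 0 0 0 0;0 0 0 0 0 0'
python3 - <<'E'
from h import *
D={n:snap(n) for n in("scene","top")}
a=D["scene"];K=a["camera_matrix"];p=a["camera_from_world"]@[.54,.31,.07,1];u,w=int(K[0,0]*p[0]/p[2]+K[0,2]),int(K[1,1]*p[1]/p[2]+K[1,2])
x=cv2.resize(a["image"][w-35:w+35,u-40:u+40],(400,350),interpolation=cv2.INTER_CUBIC)
y=cv2.resize(D["top"]["image"][150:220,160:240],(400,350),interpolation=cv2.INTER_CUBIC)
cv2.imwrite("pics/c6.png",np.hstack([x,y])[:,:,::-1])
for n in D:
    P=cloud(D[n]).reshape(-1,3);q=P[(abs(P[:,0]-.5415)<.022)&(abs(P[:,1]-.3065)<.05)&(P[:,2]>.08)&(P[:,2]<.1)]
    print(n,len(q),np.percentile(q[:,2],[5,50,95]).round(4))
    A=np.c_[q[:,:2]-[.5415,.3065],np.ones(len(q))];print(np.linalg.lstsq(A,q[:,2],rcond=None)[0].round(4))
E
```

```text
t: 30.05
eef_pos: [0.5413, 0.3067, 0.0715]
orientation: [-179.9, 0.0, 87.0]
force: [0.2, -0.0, 0.3]
opening: 0.0653
grasp_force: 0.0
t: 30.55
eef_pos: [0.5429, 0.3073, 0.166]
orientation: [179.6, -0.2, 87.0]
force: [0.5, -0.1, 0.1]
opening: 0.0651
grasp_force: 0.0
t: 32.05
eef_pos: [0.3956, 0.3642, 0.1619]
orientation: [180.0, 0.0, 79.4]
force: [0.6, 0.3, -0.7]
opening: 0.0652
grasp_force: 0.0
scene 175 [0.083  0.0905 0.094 ]
[ 0.0195 -0.0172  0.0898]
top 355 [0.0833 0.0897 0.0931]
[-0.0081  0.0046  0.0892]
```

View pics/c6.png

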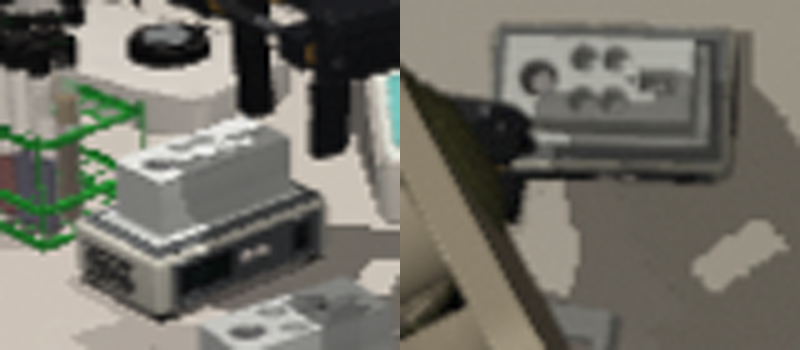

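Left half: the block sits flush and square on the heater seat. Its top is at 0.090 and level, and the pins show through the bore at (537,78) in the right half. Block L next.

```bash
python3 -m pendant '0 0 -.2 0 0 0;0 0 -.4 0 0 0;0 0 -.6 0 0 0;0 0 -.8 0 0 0;0 0 -.9 0 0 0' >/dev/null
python3 -m pendant '0 0 -.1 0 0 0;0 0 -.2 0 0 0;0 0 -.3 0 0 0;0 0 -.36 0 0 0;0 0 -.36 0 0 0'
python3 -m pendant '0 0 0 0 0 0;0 0 0 0 0 0;0 0 0 0 0 0;0 0 0 0 0 0;0 0 0 0 0 0' .45 50
python3 -m pendant '0 0 .1 0 0 0;0 0 .3 0 0 0;0 0 .55 0 0 0;0 0 .8 0 0 0;0 0 1 0 0 0'
```

```text
t: 33.15
eef_pos: [0.395, 0.3642, 0.0099]
orientation: [-179.9, 0.1, 79.4]
force: [-0.4, -0.3, 0.2]
opening: 0.065
grasp_force: 0.0
t: 33.65
eef_pos: [0.3955, 0.3646, 0.0113]
orientation: [180.0, -0.0, 79.4]
force: [-0.4, -1.1, 4.3]
opening: 0.0497
grasp_force: 50.0
t: 34.15
eef_pos: [0.3948, 0.3642, 0.1324]
orientation: [-180.0, 0.0, 79.4]
force: [0.2, 0.1, -5.8]
opening: 0.0496
grasp_force: 50.0
```

```bash
python3 -m pendant '0 -.05 .15 0 0 0;.01 -.2 .3 0 0 .002;.02 -.4 .45 0 0 .005;.04 -.65 .5 0 0 .007;.05 -.9 .5 0 0 .01' >/dev/null
python3 -m pendant '.01 -.2 0 0 0 .002;.02 -.4 0 0 0 .004;.03 -.6 0 0 0 .006;.04 -.8 0 0 0 .008;.05 -1 0 0 0 .01' >/dev/null
python3 -m pendant '.01 -.2 0 0 0 .002;.02 -.4 0 0 0 .004;.03 -.6 0 0 0 .006;.04 -.8 0 0 0 .008;.05 -1 0 0 0 .01' >/dev/null
python3 -m pendant '.01 -.2 0 0 0 .002;.02 -.4 0 0 0 .004;.03 -.6 0 0 0 .006;.04 -.8 0 0 0 .008;.04 -.91 0 0 0 .008' >/dev/null
python3 -m pendant '0 0 -.05 0 0 0;0 0 -.15 0 0 0;0 0 -.3 0 0 0;0 0 -.45 0 0 0;0 0 -.5 0 0 0'
python3 - <<'E'
from h import *
import pickle
D=pickle.load(open("d0.pkl","rb"))
P=cloud(D["top"]).reshape(-1,3)
q=P[(P[:,0]>.30)&(P[:,0]<.54)&(P[:,1]>-.16)&(P[:,1]<-.02)&(P[:,2]>.04)&(P[:,2]<.2)]
print(len(q),q[np.argsort(q[:,1])[:8]].round(3).tolist())
E
```

```text
t: 36.65
eef_pos: [0.4169, -0.0913, 0.1292]
orientation: [-179.8, -0.1, 93.1]
force: [0.4, 0.1, -4.7]
opening: 0.0495
grasp_force: 50.0
27 [[0.538, -0.035, 0.047], [0.536, -0.033, 0.088], [0.534, -0.032, 0.073], [0.537, -0.032, 0.096], [0.533, -0.031, 0.053], [0.532, -0.029, 0.094], [0.534, -0.029, 0.095], [0.537, -0.029, 0.097]]
```

```bash
python3 -m pendant '0 0 -.15 0 0 0;0 0 -.35 0 0 0;0 0 -.55 0 0 0;0 0 -.75 0 0 0;0 0 -.88 0 0 0' >/dev/null
python3 -m pendant '0 0 0 0 0 0;0 0 -.02 0 0 0;0 0 -.03 0 0 0;0 0 -.03 0 0 0;0 0 -.03 0 0 0'
```

```text
t: 37.65
eef_pos: [0.4183, -0.0929, 0.0221]
orientation: [179.9, 0.0, 93.1]
force: [0.0, 0.0, -6.0]
opening: 0.0497
grasp_force: 50.0
```

```bash
python3 -m pendant '0 0 -.01 0 0 0;0 0 -.025 0 0 0;0 0 -.04 0 0 0;0 0 -.055 0 0 0;0 0 -.06 0 0 0'
python3 -m pendant '0 0 -.005 0 0 0;0 0 -.009 0 0 0;0 0 -.009 0 0 0;0 0 -.009 0 0 0;0 0 -.009 0 0 0'
```

```text
t: 38.15
eef_pos: [0.4179, -0.0928, 0.0142]
orientation: [-180.0, -0.0, 93.1]
force: [-2.6, 0.6, 4.4]
opening: 0.0496
grasp_force: 50.0
t: 38.65
eef_pos: [0.418, -0.0928, 0.0142]
orientation: [180.0, 0.0, 93.1]
force: [-5.1, 1.2, 13.2]
opening: 0.0494
grasp_force: 50.0
```

Contact with the tray floor. I'll release, opening only to about 60 mm because of the walls, then rise and withdraw.

```bash
python3 -m pendant '0 0 0 0 0 0;0 0 0 0 0 0;0 0 0 0 0 0;0 0 0 0 0 0;0 0 .02 0 0 0' .65
python3 -m pendant '0 0 .1 0 0 0;0 0 .3 0 0 0;0 0 .5 0 0 0;0 0 .75 0 0 0;0 0 1 0 0 0'
python3 -m pendant '0 0 .2 0 0 0;0 0 .4 0 0 0;0 0 .6 0 0 0;0 0 .8 0 0 0;0 0 .9 0 0 0'  >/dev/null
python3 -m pendant '-.1 -.2 0 0 0 0;-.2 -.4 0 0 0 0;-.3 -.6 0 0 0 0;-.4 -.8 0 0 0 0;-.5 -1 0 0 0 0'  >/dev/null
python3 -m pendant '-.1 -.2 0 0 0 0;-.2 -.4 0 0 0 0;-.3 -.6 0 0 0 0;-.4 -.8 0 0 0 0;-.5 -1 0 0 0 0'  >/dev/null
python3 -m pendant '-.1 -.2 0 0 0 0;-.15 -.4 0 0 0 0;-.15 -.6 0 0 0 0;-.15 -.8 0 0 0 0;-.15 -1 0 0 0 0'
python3 - <<'E'
from h import *
D={n:snap(n) for n in("scene","top")}
save(D["top"],"end.png",(90,130,442,240),2.2)
P=cloud(D["top"]).reshape(-1,3)
for n,x,y,r,lo,hi in(("tray",.418,-.093,.05,.03,.06),("gauge",.4,-.228,.03,.105,.13),("heater",.5415,.3065,.02,.08,.1)):
    q=P[(abs(P[:,0]-x)<r)&(abs(P[:,1]-y)<max(r,.03)+.02*(n=="tray"))&(P[:,2]>lo)&(P[:,2]<hi)];print(n,len(q),np.median(q,0).round(4),cv2.minAreaRect(q[:,:2].astype(np.float32)*1000))
E
```

```text
t: 39.15
eef_pos: [0.418, -0.0928, 0.0155]
orientation: [-180.0, -0.0, 93.1]
force: [-0.5, 0.0, -0.1]
opening: 0.0572
grasp_force: 0.0
t: 39.65
eef_pos: [0.4178, -0.0926, 0.1369]
orientation: [-180.0, -0.0, 93.1]
force: [0.6, 0.5, -0.4]
opening: 0.0573
grasp_force: 0.0
t: 41.65
eef_pos: [0.2798, -0.4536, 0.2437]
orientation: [-180.0, -0.0, 93.1]
force: [-0.7, -0.1, 0.4]
opening: 0.0573
grasp_force: 0.0
tray 506 [ 0.4168 -0.0932  0.0425] ((416.93597412109375, -93.32215881347656), (50.80941390991211, 110.83209991455078), 3.098914861679077)
gauge 0 [nan nan nan] ((0.0, 0.0), (0.0, 0.0), 0.0)
heater 175 [0.5415 0.3056 0.0896] ((541.982177734375, 306.2765197753906), (39.48292922973633, 57.13188934326172), 1.2749205827713013)
  return _methods._mean(a, axis=axis, dtype=dtype,
  ret = um.true_divide(
```

View pics/end.png

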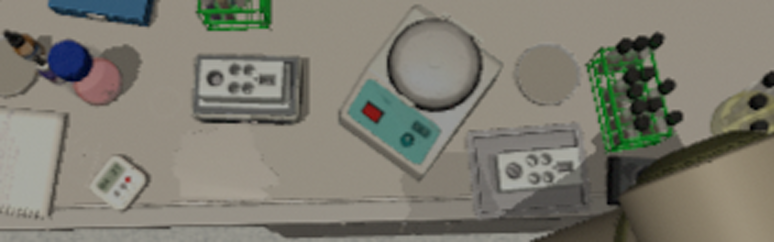

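The picture shows one block flush on the heater (240,80), the other flat in the tray (538,168), and the timer, bottle and dish untouched. The gauge is hidden by the arm here, but I confirmed it was seated earlier.

```bash
python3 -c "
from workcell import *
print(hand_in())"
```

```text
the job is handed in; nothing more can be done
None
```

The job is handed in at about 42 s: the gauge went to its shoulder in the block nearer the centrifuge, which now sits flush on the heater; the gauge is back in its stand (seated when last seen, hidden by the arm in the final picture), and the other block, failed by elimination and not gauged, lies flat in the tray.

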